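# Peeler into the child-locked drawer

### The arm

A 6-joint arm with a two-finger parallel gripper is mounted at the origin on a cart in front of the work surface, level with it; the furniture and walls round the work are solid. World frame = base frame: x ahead of the robot, y to its left, z up, the work surface at z = 0. Lengths are in mm, angles in rad, forces in N, time in s.
With the tool pointing down it reaches from about 400 to 925 mm from the base axis. Payload 12.5 kg.
Tool frame: the origin (TCP) lies at the very end of the fingers, on their centre line; the grasp point (between the pads) lies grip_depth behind it (grip_depth is the distance from the TCP to the grasp point, in mm); z points along the fingers, y is the line along which they close (so a half turn about z gives the same grasp; the last joint's range is limited). The gripper opens to 95 mm and grips with 3 to 60 N. Pads are 20 mm wide; open, the fingers measure 119 mm over their backs; the gripper's body (75 mm by 180 mm) begins 59 mm behind the grasp point.
Start: joints at [1.063, 0.491, 1.559, -0, 1.092, -0.106], TCP at [244.408, 575.249, 214.661] pointing down, gripper open.
Joint ranges: [-3.1, 3.1], [-0.84, 2.19], [0.05, 2.79], [-1.13, 4.28], [0.06, 2.93], [-2.69, 2.69]. Speed limits (rad/s): [2.22, 2.22, 2.79, 3.14, 3.14, 3.14].

### API

Orientations are given as [roll, pitch, yaw] about the fixed x, y, z axes, in that order (R = Rz(yaw) Ry(pitch) Rx(roll)).
In Python, from cell import state, read_camera, job_done, grip_depth gives the robot as it stands.
- The arm moves only by the tool drive_tool, never from a script. Its argument "targets" is a list of rows, each an object with "jaw": the opening, from 0 (shut) to 1 (fully open); "travel": the shift along the tool's x, y, z in m, a list of three; "twist": the turn about the tool's z in rad. In form: [{"jaw": jaw, "travel": [tx, ty, tz], "twist": twist}, ...]. A call has 1 to 8 rows; each row is the pose to reach, as a shift and turn from the pose commanded when the call began, along the tool's axes at that moment; what a row does not reach only later rows make up. A row lasts 1/12 s, in which the tool goes at most 41.7 mm and 7.16 degrees, less where a joint would pass 70% of its speed; a pose out of reach is approached as far as the arm can. A call with a gripper value outside its range is refused whole. The fingers move at their own pace and stop on an object; the grip force is fixed at half the most. Time passes only in rows, so rows that repeat a pose let the fingers close. It gives the time, the measured TCP pose, the force, the opening and the grip force at its end, in the units of the state.
- state(): the state, without advancing time (a new reading comes with each control period).
- read_camera(name): name is "side" or "top"; returns a dict with "frame" (420x560x3 uint8, red, green, blue), "fx", "fy", "cx", "cy" (pixels), "k1" (the pictures are not rectified: a ray, as slopes to the right and down, at radius r is drawn at 1 + k1 r^2 times it, then the intrinsics apply), "R" (3x3) and "t" (3): a world point X has camera coordinates R X + t. Camera axes: x right, y down, z forward; pixel columns grow to the right and rows downward; lengths in mm; the calibration is good to about 2 mm. A picture is of the moment at which its call begins. There is no depth.
- job_done(): hands the job in; it is judged then, once.
The state is a dict: "t": time; "joints": joint angles; "qvel": joint speeds; "tau": joint torques, N m; "eef_pos": TCP position; "tcp_rot": TCP orientation; "ft_force": force on the tool from outside, world axes, zero at the start; "moment": the same for the moment, N m; "opening": opening from 0.0 (shut) to 1.0 (fully open); "grip_force": force on a finger pad.
Only numpy, scipy, OpenCV 4.12 (cv2) and the standard library are available. Lean on these libraries where they do the work, as an engineer would, in place of code of your own. Each camera call takes 0.05 s, during which the arm holds its last target. There are 200 camera calls.

### The job

Put the peeler away in the long bottom drawer of the child-safe chest and lock the chest up again: lay it down flat inside, do not drop it, push all four drawers fully home, and leave everything else where it is. The long drawer is locked until the chest's key drawer, one of the three small ones above it (which one does not show), has been drawn right out to its stop. Feel for the key drawer with gentle tugs, and never wrench at a drawer that is locked.

Things in the scene. Friction and masses are not known exactly. Their poses are not given: they have to be found in the camera images.
- chest: wooden chest fixed on the worktop, 220 mm wide, 210 deep, 100 high; white fronts, steel bar handles. Origin: centre of its underside; x from the fronts to the back, y to its left (robot's view), z up. Step front: the long drawer's front is at x = -105 mm; above it a ledge, 57 mm high, runs back to the three small fronts at x = -20 mm
- small_left (a joint): how far the small drawer at the chest's left end (seen from the robot, facing the fronts) is drawn out: 0 m home and flush, 0.045 m at its stop. Front 60 x 33 mm. A free drawer slides at 1 to 3 N and stays where left; a locked one has about 3 mm of play, then meets its sprung catch (6 N more per mm)
- small_middle (a joint): how far the small drawer at the chest's middle (seen from the robot, facing the fronts) is drawn out: 0 m home and flush, 0.045 m at its stop. Front 60 x 33 mm. A free drawer slides at 1 to 3 N and stays where left; a locked one has about 3 mm of play, then meets its sprung catch (6 N more per mm)
- small_right (a joint): how far the small drawer at the chest's right end (seen from the robot, facing the fronts) is drawn out: 0 m home and flush, 0.045 m at its stop. Front 60 x 33 mm. A free drawer slides at 1 to 3 N and stays where left; a locked one has about 3 mm of play, then meets its sprung catch (6 N more per mm)
- long_drawer (a joint): how far the long bottom drawer is drawn out: 0 m home and flush, 0.115 m at its stop. Front 197 x 38 mm. Slides at 2 to 4 N when released; locked it has about 3 mm of play, then meets its sprung catch (6 N more per mm). Pushing on the front or handle sends it home
- lock_bar (a joint): cross bar of the concealed lock inside the chest: 0 m locked, 0.018 m released. One small drawer (left, middle or right, it varies and does not show) is the key drawer: always free, it carries the bar along and at its stop the bar is fully over; from 0.015 m on the other drawers are free. The key drawer cannot be pushed home while another drawer is out
- small_left_handle (a point): left small drawer: the middle of its steel bar handle: a 9 mm bar 48 mm long across the front, its centre 38 mm out from the front, 33 mm clear behind it, a post at each end. Moves with the drawer; at y = +68.5 mm, 74.5 mm high
- small_middle_handle (a point): middle small drawer: the middle of its steel bar handle: a 9 mm bar 48 mm long across the front, its centre 38 mm out from the front, 33 mm clear behind it, a post at each end. Moves with the drawer; at y = 0, 74.5 mm high
- small_right_handle (a point): right small drawer: the middle of its steel bar handle: a 9 mm bar 48 mm long across the front, its centre 38 mm out from the front, 33 mm clear behind it, a post at each end. Moves with the drawer; at y = -68.5 mm, 74.5 mm high
- long_drawer_handle (a point): long drawer: the middle of its steel bar handle: a 9 mm bar 90 mm long across the front, its centre 38 mm out from the front, 33 mm clear behind it, a post at each end. Moves with the drawer; at y = 0, 30 mm high
- long_drawer_floor (a point): centre of the long drawer's inner floor, 19 mm above the worktop, axes as the chest's; moves with the drawer. Inside 170 mm front to back, 185 mm wide (room for the peeler lying across), rim 47 mm above the worktop; front and wall 16 mm thick together. Fully out, the front 100 mm of it are open above
- peeler: vegetable peeler with a dark green handle, 170 x 25 x 18 mm, 80 g, lying on the board. Origin: middle of its underside; x along its length
- board: pale cutting board, 270 x 128 x 16 mm, does not move. Origin: centre of its underside; x along its length
- garlic: garlic bulb, about 50 mm, on the left end of the board; leave it
- candle: tea-light candle, 38 mm across, 15 mm high, on top of the chest; leave it
- teaspoon: teaspoon, 132 mm, flat on the worktop near its front edge; leave it
- lemon: lemon, 83 x 58 mm, left of the board; leave it
- mug: dotted mug, 93 mm high, at the left; leave it
- tin: tin, 75 mm across, 58 mm high, near the worktop's front right corner; leave it

How it is judged (in metres and radians):
On the way, in this order (a step that is already met when the one before it is completed fails the run):
1. the key drawer is drawn out (value of joint any of small_left, small_middle, small_right above 0.036 m), for 0.1 s.
2. the long drawer is drawn out (value of joint long_drawer above 0.08 m), for 0.1 s.
3. the peeler lies flat on the floor of the open long drawer, let go (x of peeler in the frame of long_drawer_floor between -0.08 and 0.08 m and y of peeler in the frame of long_drawer_floor between -0.06 and 0.06 m and z of peeler in the frame of long_drawer_floor between -0.01 and 0.012 m and angle between peeler's own x axis and vertical between 1.4 and 1.75 rad and value of joint long_drawer above 0.05 m and contact force between the fingers and peeler below 0.05 N), for 0.2 s.
At the end, for the whole second after the job is handed in: the peeler lies flat on the long drawer's floor (within 80 mm of its centre front to back, 60 mm sideways), and all four drawers are home to within 5 mm (a locked drawer's play does not count against it), the lock bar back to within 2 mm of locked (x of peeler in the frame of long_drawer_floor between -0.08 and 0.08 m and y of peeler in the frame of long_drawer_floor between -0.06 and 0.06 m and z of peeler in the frame of long_drawer_floor between -0.01 and 0.012 m and angle between peeler's own x axis and vertical between 1.4 and 1.75 rad and value of joint each of small_left, small_middle, small_right, long_drawer below 0.005 m and value of joint lock_bar below 0.002 m); the robot touches nothing.
It fails at once if a locked drawer is forced: a small drawer more than 8.5 mm out against its catch while the lock bar has not moved (over about 35 N) (value of joint any of small_left, small_middle, small_right above 0.0085 m and value of joint lock_bar below 0.0015 m).
It fails at once if the long drawer is forced: more than 8.5 mm out with the lock bar not over (value of joint long_drawer above 0.0085 m and value of joint lock_bar below 0.01 m).
It fails at once if the peeler is thrown or dropped (faster than 1.2 m/s) (linear speed of peeler above 1.2 m/s).
It fails at once if something else is moved by more than 30 mm (distance of any of garlic, candle, teaspoon, lemon, mug, tin from where it was at the start of the episode above 0.03 m).
It also fails if it takes over 72 s, if anything falls off the work surface, if the arm or the gripper's body presses on something with over 40 N, if the wrist force passes 120 N, or if a joint passes its speed limit or range.

## Working session

There is one attempt and no reset: what is moved stays moved. The work goes in short steps, Python scripts to look and compute and a tool call to move; the robot and the scene stay as the last step left them, time stands still between calls to the robot, and variables do not carry over. Pictures are saved under pics/ and viewed, at most 10 in all, crops included, and the job is handed in when it is done.

Besides the shell and the picture viewer there is one more tool, called after "Request:" as name(argument=value, ...) on one line, values as JSON. drive_tool: Moves the arm, as the interface text tells. Its arguments: {"type":"object","properties":{"targets":{"type":"array"}},"required":["targets"]}

```bash
mkdir -p pics; ls
python3 - <<'E'
from cell import *
import cv2
print(state(), grip_depth)
for n in("side","top"):
    c=read_camera(n); cv2.imwrite(f"pics/{n}0.png",c["frame"][:,:,::-1]); print({k:v for k,v in c.items() if k!="frame"})
E
```

```text
pics
{'t': 0.0, 'joints': array([ 1.06340295e+00,  4.91557313e-01,  1.55947037e+00, -4.24176352e-05,
        1.09167501e+00, -1.05655244e-01]), 'qvel': array([ 5.95226627e-04, -2.13762211e-05,  3.63909401e-04, -7.52786014e-04,
        6.97119839e-04,  1.13791813e-03]), 'tau': array([ 2.53038808e-03, -6.12629271e+01, -2.58194286e+01,  6.93621137e-02,
        4.80761065e-02, -9.82802499e-05]), 'eef_pos': array([244.28543458, 575.01189371, 214.05593491]), 'tcp_rot': array([-3.14048483e+00, -7.96540916e-05,  2.73987406e+00]), 'ft_force': array([-0.49275288, -0.88241555,  0.09076208]), 'moment': array([-0.01255878,  0.03467427, -0.00099008]), 'grip_force': 0.0, 'opening': 1.0019525934362983} 18.8
{'fx': 432.7596130391206, 'fy': 432.7596130391206, 'cx': 285.6026100592761, 'cy': 213.8317130007389, 'k1': -0.1114032074768806, 'R': array([[ 0.86462893, -0.50197251, -0.0209861 ],
       [-0.32146268, -0.52064018, -0.79094598],
       [ 0.38610693,  0.69062102, -0.61152599]]), 't': array([-347.07049138,  376.11921205,  976.71886241])}
{'fx': 469.3311618544856, 'fy': 469.3311618544856, 'cx': 280.47710428894914, 'cy': 204.09579359567527, 'k1': -0.08522183475724802, 'R': array([[ 0.0246899 , -0.99964052,  0.01045198],
       [-0.9935489 , -0.02569434, -0.11045533],
       [ 0.11068418, -0.00765742, -0.99382613]]), 't': array([ 245.49165884,  579.14844955, 1169.76838646])}
```

View pics/side0.png

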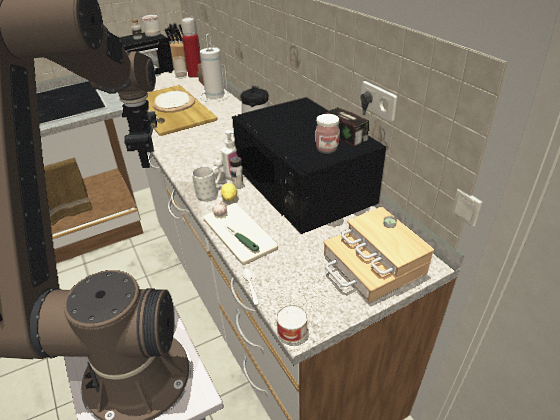

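View pics/top0.png

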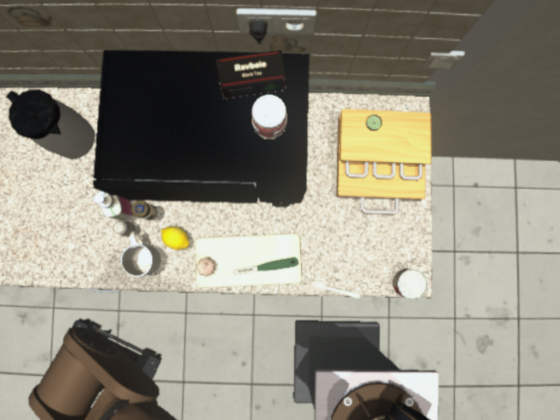

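The side view shows the chest at the right (~(380,255)) and the peeler on the board (~(243,240)). The top view shows the chest top at (340–430, 110–160), its ledge down to row ~198, the long handle at (380,205), and the peeler from (235,272) to (298,262).

```bash
cat > h.py <<'E'
import numpy as np, cv2
from cell import *
def ray(c,uv,z):
    K=np.array([[c["fx"],0,c["cx"]],[0,c["fy"],c["cy"]],[0,0,1.]])
    p=cv2.undistortPoints(np.array(uv,float).reshape(-1,1,2),K,np.array([c["k1"],0,0,0,0.]))[:,0]
    d=np.c_[p,np.ones(len(p))]@c["R"]; o=-c["R"].T@c["t"]
    return o+d*((z-o[2])/d[:,2])[:,None]
def proj(c,X):
    q=np.atleast_2d(X)@c["R"].T+c["t"]; p=q[:,:2]/q[:,2:]; r=(p**2).sum(1,keepdims=True)
    return p*(1+c["k1"]*r)*[c["fx"],c["fy"]]+[c["cx"],c["cy"]]
E
python3 - <<'E'
from h import *
c=read_camera("top"); f=c["frame"]; hsv=cv2.cvtColor(f,cv2.COLOR_RGB2HSV)
m=cv2.inRange(hsv,(8,90,90),(28,255,255)); m[:,:320]=0; m[230:]=0
m=cv2.morphologyEx(m,cv2.MORPH_OPEN,np.ones((3,3)))
n,l,s,ce=cv2.connectedComponentsWithStats(m); print(s[s[:,4]>150])
g=cv2.inRange(hsv,(35,60,10),(95,255,140)); g[:225]=0; g[300:]=0; g[:,:200]=0; g[:,330:]=0
k,_=cv2.findContours(g,cv2.RETR_EXTERNAL,cv2.CHAIN_APPROX_NONE); k=max(k,key=cv2.contourArea)
r=cv2.minAreaRect(k); print("green",r)
b=cv2.boxPoints(r); print(ray(c,b,28).round(1))
b=cv2.inRange(hsv,(15,8,190),(40,80,255)); b[:,:185]=0;b[:,320:]=0;b[:220]=0;b[300:]=0
k,_=cv2.findContours(cv2.morphologyEx(b,cv2.MORPH_OPEN,np.ones((3,3))),cv2.RETR_EXTERNAL,cv2.CHAIN_APPROX_NONE); k=max(k,key=cv2.contourArea)
r=cv2.minAreaRect(k); print("board",r); print(ray(c,cv2.boxPoints(r),16).round(1))
crop=np.hstack([cv2.resize(f[100:225,325:440],None,fx=4,fy=4,interpolation=cv2.INTER_CUBIC)[:,:,::-1], cv2.resize(f[225:300,220:310],None,fx=3.8,fy=6.667,interpolation=cv2.INTER_CUBIC)[:,:,::-1][:500]]); print(crop.shape)
cv2.imwrite("pics/crop1.png",crop)
s=read_camera("side")["frame"]; cv2.imwrite("pics/crop2.png",cv2.resize(s[195:315,310:450],None,fx=4,fy=4,interpolation=cv2.INTER_CUBIC)[:,:,::-1])
E
```

```text
[[     0      0    560    420 228101]
 [   337    109     95     91   7099]]
green ((277.364013671875, 264.2519836425781), (7.065975189208984, 39.44424057006836), 79.69515228271484)
[[418.3 314.8  28. ]
 [438.5 217.   28. ]
 [421.1 213.4  28. ]
 [400.9 311.1  28. ]]
board ((252.0, 259.5), (79.0, 134.0), 90.0)
[[526.7 505.6  16. ]
 [535.6 159.4  16. ]
 [334.  155.9  16. ]
 [325.2 496.9  16. ]]
(500, 802, 3)
```

View pics/crop1.png

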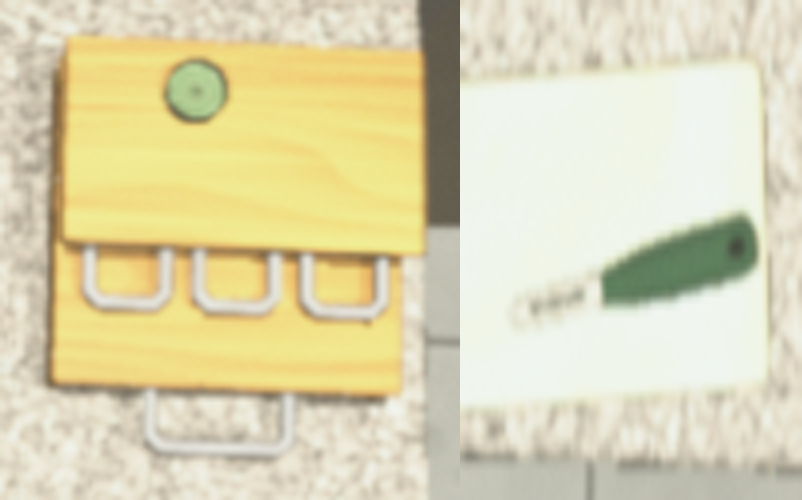

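The crop shows the handles' bars: left (124,303), middle (234,308), right (343,312), long (218,449); the ledge front edge runs (52,384)–(402,395) and the top (68,38)–(424,254). The peeler runs from tip (512,315) to butt (757,243) in its half.

Run:
```python
from h import *
c=read_camera("top")
F=lambda L:[((x+.5)/4-.5+325,(y+.5)/4-.5+100) for x,y in L]
print("h",ray(c,F([(124,303),(234,308),(343,312)]),74.5).round(1).tolist(),"long",ray(c,F([(218,449)]),30).round(1).tolist())
L=ray(c,F([(52,384),(402,395)]),57); T=ray(c,F([(65,243),(424,254),(68,38),(424,51)]),100)
print(L.round(1).tolist(),T.round(1).tolist())
# fit chest pose (2D rigid) from model points
m=np.array([(-58,68.5),(-58,0),(-58,-68.5),(-143,0),(-105,110),(-105,-110),(-20,110),(-20,-110),(105,110),(105,-110)],float)
w=np.vstack([ray(c,F([(124,303),(234,308),(343,312)]),74.5),ray(c,F([(218,449)]),30),L,T])[:,:2]
a,b=m-m.mean(0),w-w.mean(0); yaw=np.arctan2((a[:,0]*b[:,1]-a[:,1]*b[:,0]).sum(),(a*b).sum())
R=np.array([[np.cos(yaw),-np.sin(yaw)],[np.sin(yaw),np.cos(yaw)]]); t=w.mean(0)-R@m.mean(0)
print("chest",t.round(1),yaw,"res",(w-(m@R.T+t)).round(1).tolist())
print("handles",(m[:4]@R.T+t).round(1).tolist())
p=ray(c,[(233.7,272.2),(298.2,261.4)],25); print("peeler",p.round(1).tolist(),p.mean(0),np.linalg.norm(p[0]-p[1]),np.arctan2(*(p[0]-p[1])[[1,0]]))
```

```text
h [[644.7, 75.0, 74.5], [643.5, 5.8, 74.5], [643.0, -63.2, 74.5]] long [[559.3, 6.0, 30.0]]
[[595.0, 117.2, 57.0], [593.9, -105.9, 57.0]] [[676.3, 115.7, 100.0], [676.2, -107.0, 100.0], [806.0, 114.8, 100.0], [805.7, -109.5, 100.0]]
chest [700.1   4.6] -0.008374885285106359 res [[2.1, 1.4], [1.5, 0.7], [1.5, 0.2], [2.2, 0.3], [-1.0, 1.7], [-0.2, -1.4], [-4.7, 0.9], [-2.9, -1.7], [0.0, 1.0], [1.6, -3.2]]
handles [[642.6, 73.6], [642.1, 5.1], [641.5, -63.4], [557.1, 5.8]]
peeler [[396.8, 374.2, 25.0], [428.1, 211.4, 25.0]] [412.4560663  292.78775855  25.        ] 165.8196768260792 1.7610387574182653
```

View pics/crop2.png

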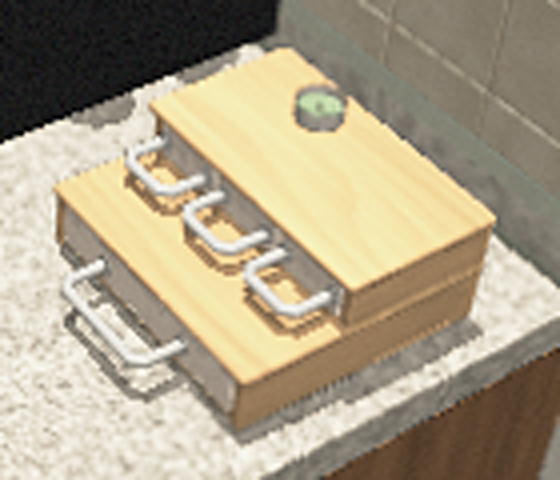

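The side crop agrees: chest upright, bars over the ledge, all drawers shut. The measured sizes match to about 3 mm. I'll set out with a waypoint clear of the microwave.

Request:
drive_tool(targets=[{"jaw": 0.4,"travel": [-0.337,-0.318,0],"twist": 1.169},{"jaw": 0.4,"travel": [-0.337,-0.318,0],"twist": 1.169},{"jaw": 0.4,"travel": [-0.337,-0.318,0],"twist": 1.169},{"jaw": 0.4,"travel": [-0.337,-0.318,0],"twist": 1.169},{"jaw": 0.4,"travel": [-0.337,-0.318,0],"twist": 1.169},{"jaw": 0.4,"travel": [-0.337,-0.318,0],"twist": 1.169},{"jaw": 0.4,"travel": [-0.337,-0.318,0],"twist": 1.169},{"jaw": 0.4,"travel": [-0.337,-0.318,0],"twist": 1.169}])

```text
t: 0.92
eef_pos: [378.4, 268.1, 214.8]
tcp_rot: [3.141, -0.0, 1.734]
ft_force: [1.9, -0.2, 1.2]
opening: 0.496
grip_force: 0.0
```

Request:
drive_tool(targets=[{"jaw": 0.4,"travel": [-0.237,0.2285,0],"twist": 0.169},{"jaw": 0.4,"travel": [-0.237,0.2285,0],"twist": 0.169},{"jaw": 0.4,"travel": [-0.237,0.2285,0],"twist": 0.169},{"jaw": 0.4,"travel": [-0.237,0.2285,0],"twist": 0.169},{"jaw": 0.4,"travel": [-0.237,0.2285,0],"twist": 0.169},{"jaw": 0.4,"travel": [-0.237,0.2285,0],"twist": 0.169},{"jaw": 0.4,"travel": [-0.237,0.2285,0],"twist": 0.169},{"jaw": 0.4,"travel": [-0.237,0.2285,0],"twist": 0.169}])

```text
t: 1.58
eef_pos: [644.9, 72.7, 214.5]
tcp_rot: [3.142, -0.0, 1.57]
ft_force: [0.4, -0.1, 0.2]
opening: 0.402
grip_force: 0.0
```

Request:
drive_tool(targets=[{"jaw": 0.4,"travel": [0,0,0.06],"twist": 0},{"jaw": 0.4,"travel": [0,0,0.06],"twist": 0},{"jaw": 0.4,"travel": [0,0,0.06],"twist": 0}])

```text
t: 1.83
eef_pos: [641.5, 74.0, 150.0]
tcp_rot: [-3.134, 0.0, 1.57]
ft_force: [-0.5, -0.3, 0.4]
opening: 0.397
grip_force: 0.0
```

Run:
```python
from h import *
s=state(); print(s["eef_pos"],s["tcp_rot"],s["opening"])
a=[]
for n,(y0,y1,x0,x1) in (("side",(180,320,300,440)),("top",(90,230,310,450))):
    c=read_camera(n); a.append(cv2.resize(c["frame"][y0:y1,x0:x1],None,fx=2.8,fy=2.8,interpolation=cv2.INTER_CUBIC)[:,:,::-1])
    print(n,proj(c,s["eef_pos"]))
cv2.imwrite("pics/p3.png",np.hstack(a))
```

```text
[641.47320886  74.00216701 150.03543701] [-3.13424570e+00  3.75041690e-05  1.56973267e+00] 0.3971993233023414
side [[346.61685113 218.46827134]]
top [[361.4996874  171.21872233]]
```

View pics/p3.png

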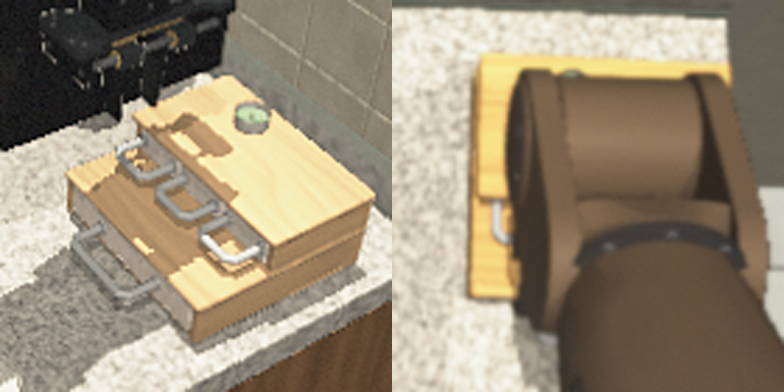

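The side view shows the gripper dark against the microwave, above the left handle; the bars are at about (135,165), (185,208) and (228,255) in the crop. I'll check the bar positions with side-view rays.

Run:
```python
from h import *
c=read_camera("side")
print(ray(c,[(348.2,240),(362.7,254.5),(378,269)],74.5).round(1), ray(c,[(334.5,276)],30).round(1))
print(state()["eef_pos"])
```

```text
[[647.6  66.4  74.5]
 [645.4  -2.9  74.5]
 [645.2 -68.5  74.5]] [[559.6   5.1  30. ]]
[643.62030819  74.97392836 155.92526643]
```

Request:
drive_tool(targets=[{"jaw": 0.4,"travel": [0,0.001,0.03],"twist": 0},{"jaw": 0.4,"travel": [0,0.001,0.055],"twist": 0},{"jaw": 0.4,"travel": [0,0.001,0.075],"twist": 0},{"jaw": 0.4,"travel": [0,0.001,0.09],"twist": 0},{"jaw": 0.4,"travel": [0,0.001,0.09],"twist": 0},{"jaw": 0.4,"travel": [0,0.001,0.09],"twist": 0}])

```text
t: 2.48
eef_pos: [644.8, 75.1, 66.1]
tcp_rot: [3.14, -0.0, 1.571]
ft_force: [-0.9, -0.6, 0.4]
opening: 0.4
grip_force: 0.0
```

No contact on the way down. Close on the bar and watch the force.

Request:
drive_tool(targets=[{"jaw": 0.3,"travel": [0,0,0],"twist": 0},{"jaw": 0.2,"travel": [0,0,0],"twist": 0},{"jaw": 0.1,"travel": [0,0,0],"twist": 0},{"jaw": 0.05,"travel": [0,0,0],"twist": 0},{"jaw": 0.05,"travel": [0,0,0],"twist": 0},{"jaw": 0.05,"travel": [0,0,0],"twist": 0}])

```text
t: 2.98
eef_pos: [644.4, 74.7, 65.1]
tcp_rot: [3.141, -0.0, 1.571]
ft_force: [-0.5, -0.3, 3.9]
opening: 0.09
grip_force: 30.0
```

Request:
drive_tool(targets=[{"jaw": 0.05,"travel": [0,-0.002,0],"twist": 0},{"jaw": 0.05,"travel": [0,-0.004,0],"twist": 0},{"jaw": 0.05,"travel": [0,-0.006,0],"twist": 0},{"jaw": 0.05,"travel": [0,-0.006,0],"twist": 0},{"jaw": 0.05,"travel": [0,-0.006,0],"twist": 0}])

```text
t: 3.4
eef_pos: [640.4, 74.7, 65.2]
tcp_rot: [3.136, -0.0, 1.571]
ft_force: [10.3, 0.3, -1.5]
opening: 0.085
grip_force: 30.0
```

10 N at 4 mm: locked. Push it back, release, and move to the middle drawer.

Request:
drive_tool(targets=[{"jaw": 0.05,"travel": [0,0,0.0],"twist": 0},{"jaw": 0.05,"travel": [0,0.006,0],"twist": 0},{"jaw": 0.05,"travel": [0,0.006,0],"twist": 0},{"jaw": 0.4,"travel": [0,0.006,0],"twist": 0},{"jaw": 0.4,"travel": [0,0.006,0],"twist": 0},{"jaw": 0.4,"travel": [0,0.006,0],"twist": 0},{"jaw": 0.4,"travel": [0,0.006,-0.025],"twist": 0},{"jaw": 0.4,"travel": [0,0.006,-0.04],"twist": 0}])

```text
t: 4.07
eef_pos: [643.7, 74.7, 105.1]
tcp_rot: [-3.14, -0.0, 1.571]
ft_force: [-0.2, -0.1, 0.1]
opening: 0.368
grip_force: 0.0
```

Request:
drive_tool(targets=[{"jaw": 0.4,"travel": [-0.035,0,0],"twist": 0},{"jaw": 0.4,"travel": [-0.069,0,0],"twist": 0},{"jaw": 0.4,"travel": [-0.069,0,0],"twist": 0},{"jaw": 0.4,"travel": [-0.069,0,0.02],"twist": 0},{"jaw": 0.4,"travel": [-0.069,0,0.04],"twist": 0},{"jaw": 0.4,"travel": [-0.069,0,0.04],"twist": 0}])

```text
t: 4.57
eef_pos: [642.2, 5.8, 61.2]
tcp_rot: [-3.136, -0.001, 1.57]
ft_force: [-0.3, -0.6, -0.3]
opening: 0.403
grip_force: 0.0
```

Request:
drive_tool(targets=[{"jaw": 0.3,"travel": [0,0,0],"twist": 0},{"jaw": 0.2,"travel": [0,0,0],"twist": 0},{"jaw": 0.1,"travel": [0,0,0],"twist": 0},{"jaw": 0.05,"travel": [0,0,0],"twist": 0},{"jaw": 0.05,"travel": [0,0,0],"twist": 0},{"jaw": 0.05,"travel": [0,0,0],"twist": 0}])

```text
t: 5.07
eef_pos: [644.4, 5.8, 65.3]
tcp_rot: [3.141, -0.0, 1.571]
ft_force: [-1.9, 0.4, 3.2]
opening: 0.083
grip_force: 30.0
```

Request:
drive_tool(targets=[{"jaw": 0.05,"travel": [0,-0.002,0],"twist": 0},{"jaw": 0.05,"travel": [0,-0.004,0],"twist": 0},{"jaw": 0.05,"travel": [0,-0.006,0],"twist": 0},{"jaw": 0.05,"travel": [0,-0.006,0],"twist": 0},{"jaw": 0.05,"travel": [0,-0.006,0],"twist": 0}])

```text
t: 5.48
eef_pos: [640.1, 5.8, 65.4]
tcp_rot: [3.136, -0.0, 1.571]
ft_force: [9.1, 2.6, 0.8]
opening: 0.081
grip_force: 30.0
```

Middle is locked too (9 N). On to the right one.

Request:
drive_tool(targets=[{"jaw": 0.05,"travel": [0,0,0.0],"twist": 0},{"jaw": 0.05,"travel": [0,0.006,0],"twist": 0},{"jaw": 0.05,"travel": [0,0.006,0],"twist": 0},{"jaw": 0.4,"travel": [0,0.006,0],"twist": 0},{"jaw": 0.4,"travel": [0,0.006,0],"twist": 0},{"jaw": 0.4,"travel": [0,0.006,0],"twist": 0},{"jaw": 0.4,"travel": [0,0.006,-0.025],"twist": 0},{"jaw": 0.4,"travel": [0,0.006,-0.04],"twist": 0}])

```text
t: 6.15
eef_pos: [643.8, 5.7, 105.1]
tcp_rot: [-3.14, -0.0, 1.571]
ft_force: [0.6, -0.4, 0.4]
opening: 0.369
grip_force: 0.0
```

Request:
drive_tool(targets=[{"jaw": 0.4,"travel": [-0.035,0,0],"twist": 0},{"jaw": 0.4,"travel": [-0.069,0,0],"twist": 0},{"jaw": 0.4,"travel": [-0.069,0,0],"twist": 0},{"jaw": 0.4,"travel": [-0.069,0,0.02],"twist": 0},{"jaw": 0.4,"travel": [-0.069,0,0.04],"twist": 0},{"jaw": 0.4,"travel": [-0.069,0,0.04],"twist": 0}])

```text
t: 6.65
eef_pos: [642.2, -63.1, 61.1]
tcp_rot: [-3.136, -0.001, 1.57]
ft_force: [-0.2, -0.4, -0.4]
opening: 0.399
grip_force: 0.0
```

Request:
drive_tool(targets=[{"jaw": 0.3,"travel": [0,0,0],"twist": 0},{"jaw": 0.2,"travel": [0,0,0],"twist": 0},{"jaw": 0.1,"travel": [0,0,0],"twist": 0},{"jaw": 0.05,"travel": [0,0,0],"twist": 0},{"jaw": 0.05,"travel": [0,0,0],"twist": 0},{"jaw": 0.05,"travel": [0,0,0],"twist": 0}])

```text
t: 7.15
eef_pos: [644.1, -63.2, 65.3]
tcp_rot: [3.141, 0.0, 1.571]
ft_force: [-1.4, -0.3, 4.7]
opening: 0.084
grip_force: 30.0
```

Request:
drive_tool(targets=[{"jaw": 0.05,"travel": [0,-0.002,0],"twist": 0},{"jaw": 0.05,"travel": [0,-0.004,0],"twist": 0},{"jaw": 0.05,"travel": [0,-0.006,0],"twist": 0},{"jaw": 0.05,"travel": [0,-0.006,0],"twist": 0},{"jaw": 0.05,"travel": [0,-0.006,0],"twist": 0}])

```text
t: 7.57
eef_pos: [638.5, -63.2, 65.3]
tcp_rot: [3.14, -0.0, 1.571]
ft_force: [1.0, 2.2, 6.6]
opening: 0.085
grip_force: 30.0
```

Free (1 N, followed fully). Draw it out to its stop.

Request:
drive_tool(targets=[{"jaw": 0.05,"travel": [0,-0.008,0],"twist": 0},{"jaw": 0.05,"travel": [0,-0.016,0],"twist": 0},{"jaw": 0.05,"travel": [0,-0.024,0],"twist": 0},{"jaw": 0.05,"travel": [0,-0.031,0],"twist": 0},{"jaw": 0.05,"travel": [0,-0.037,0],"twist": 0},{"jaw": 0.05,"travel": [0,-0.041,0],"twist": 0},{"jaw": 0.05,"travel": [0,-0.041,0],"twist": 0},{"jaw": 0.05,"travel": [0,-0.041,0],"twist": 0}])

```text
t: 8.23
eef_pos: [599.1, -62.8, 65.4]
tcp_rot: [3.136, -0.0, 1.57]
ft_force: [8.6, 6.4, 1.3]
opening: 0.086
grip_force: 30.0
```

Request:
drive_tool(targets=[{"jaw": 0.05,"travel": [0,0.002,0],"twist": 0},{"jaw": 0.4,"travel": [0,0.002,0],"twist": 0},{"jaw": 0.4,"travel": [0,0.002,0],"twist": 0},{"jaw": 0.4,"travel": [0,0.002,0],"twist": 0},{"jaw": 0.4,"travel": [0,0.002,-0.02],"twist": 0},{"jaw": 0.4,"travel": [0,0.002,-0.04],"twist": 0},{"jaw": 0.4,"travel": [0.035,-0.02,-0.04],"twist": 0},{"jaw": 0.4,"travel": [0.069,-0.039,-0.04],"twist": 0}])

```text
t: 8.9
eef_pos: [557.8, 5.2, 105.1]
tcp_rot: [3.14, 0.0, 1.568]
ft_force: [0.5, 0.9, -0.7]
opening: 0.399
grip_force: 0.0
```

Request:
drive_tool(targets=[{"jaw": 0.4,"travel": [0,0,0],"twist": 0},{"jaw": 0.4,"travel": [0,0,0],"twist": 0}])

```text
t: 9.07
eef_pos: [557.3, 6.9, 104.8]
tcp_rot: [-3.141, -0.0, 1.573]
ft_force: [-0.4, -0.1, 0.1]
opening: 0.403
grip_force: 0.0
```

Run:
```python
from h import *
a=[]
for n,(y0,y1,x0,x1) in (("side",(180,320,300,440)),("top",(90,230,310,450))):
    c=read_camera(n); a.append(cv2.resize(c["frame"][y0:y1,x0:x1],None,fx=2.8,fy=2.8,interpolation=cv2.INTER_CUBIC)[:,:,::-1])
cv2.imwrite("pics/p4.png",np.hstack(a)); print(state()["eef_pos"])
```

```text
[558.48085428   5.42919944 104.62103932]
```

View pics/p4.png

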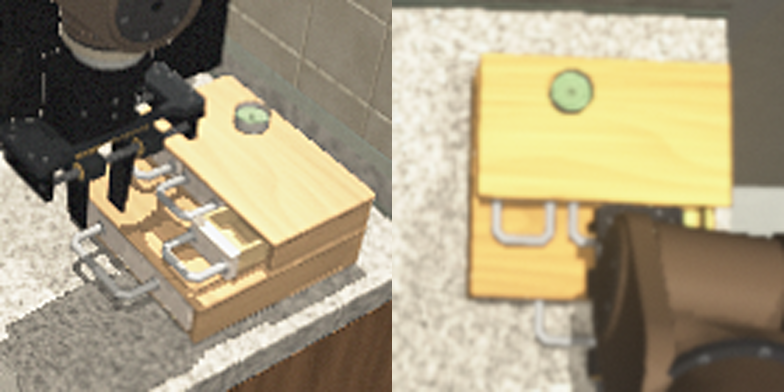

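The side view shows the right drawer drawn out (bar ~(195,265)) and the fingers ((80,200), (118,190)) astride the long handle. Descend and grip.

Request:
drive_tool(targets=[{"jaw": 0.4,"travel": [0,0.001,0.03],"twist": 0},{"jaw": 0.4,"travel": [0,0.001,0.055],"twist": 0},{"jaw": 0.4,"travel": [0,0.001,0.075],"twist": 0},{"jaw": 0.4,"travel": [0,0.001,0.09],"twist": 0},{"jaw": 0.4,"travel": [0,0.001,0.09],"twist": 0},{"jaw": 0.4,"travel": [0,0.001,0.09],"twist": 0}])

```text
t: 9.67
eef_pos: [559.2, 4.9, 14.0]
tcp_rot: [-3.14, -0.0, 1.57]
ft_force: [-0.1, -0.3, -0.0]
opening: 0.398
grip_force: 0.0
```

Request:
drive_tool(targets=[{"jaw": 0.3,"travel": [0,0,0],"twist": 0},{"jaw": 0.2,"travel": [0,0,0],"twist": 0},{"jaw": 0.1,"travel": [0,0,0],"twist": 0},{"jaw": 0.05,"travel": [0,0,0],"twist": 0},{"jaw": 0.05,"travel": [0,0,0],"twist": 0},{"jaw": 0.05,"travel": [0,0,0],"twist": 0}])

```text
t: 10.17
eef_pos: [559.5, 5.7, 15.1]
tcp_rot: [3.141, 0.0, 1.571]
ft_force: [0.1, -0.7, 3.0]
opening: 0.084
grip_force: 30.0
```

Request:
drive_tool(targets=[{"jaw": 0.05,"travel": [0,-0.002,0],"twist": 0},{"jaw": 0.05,"travel": [0,-0.004,0],"twist": 0},{"jaw": 0.05,"travel": [0,-0.006,0],"twist": 0},{"jaw": 0.05,"travel": [0,-0.006,0],"twist": 0},{"jaw": 0.05,"travel": [0,-0.006,0],"twist": 0}])

```text
t: 10.58
eef_pos: [553.3, 5.8, 15.1]
tcp_rot: [3.141, -0.0, 1.571]
ft_force: [0.4, 1.2, 6.2]
opening: 0.087
grip_force: 30.0
```

Request:
drive_tool(targets=[{"jaw": 0.05,"travel": [0,-0.008,0],"twist": 0},{"jaw": 0.05,"travel": [0,-0.02,0],"twist": 0},{"jaw": 0.05,"travel": [0,-0.035,0],"twist": 0},{"jaw": 0.05,"travel": [0,-0.05,0],"twist": 0},{"jaw": 0.05,"travel": [0,-0.065,0],"twist": 0},{"jaw": 0.05,"travel": [0,-0.08,0],"twist": 0},{"jaw": 0.05,"travel": [0,-0.09,0],"twist": 0},{"jaw": 0.05,"travel": [0,-0.095,0],"twist": 0}])

```text
t: 11.25
eef_pos: [456.7, 6.7, 15.1]
tcp_rot: [-3.141, -0.001, 1.571]
ft_force: [1.9, 15.3, 6.8]
opening: 0.087
grip_force: 30.0
```

Request:
drive_tool(targets=[{"jaw": 0.05,"travel": [0,-0.005,0],"twist": 0},{"jaw": 0.05,"travel": [0,-0.01,0],"twist": 0},{"jaw": 0.05,"travel": [0,-0.014,0],"twist": 0},{"jaw": 0.05,"travel": [0,-0.014,0],"twist": 0},{"jaw": 0.05,"travel": [0,-0.014,0],"twist": 0}])

```text
t: 11.67
eef_pos: [444.9, 6.7, 15.1]
tcp_rot: [3.139, -0.001, 1.571]
ft_force: [5.7, 18.1, 6.3]
opening: 0.083
grip_force: 30.0
```

Long drawer out to its stop. Release, rise, and measure the peeler handle once more from both views.

Request:
drive_tool(targets=[{"jaw": 0.05,"travel": [0.001,0.002,0],"twist": 0},{"jaw": 0.4,"travel": [0.001,0.002,0],"twist": 0},{"jaw": 0.4,"travel": [0.001,0.002,0],"twist": 0},{"jaw": 0.4,"travel": [0.001,0.002,0],"twist": 0},{"jaw": 0.4,"travel": [0.001,0.002,-0.03],"twist": 0},{"jaw": 0.4,"travel": [0.001,0.002,-0.07],"twist": 0},{"jaw": 0.55,"travel": [0.001,0.002,-0.1],"twist": 0},{"jaw": 0.55,"travel": [0.001,0.002,-0.1],"twist": 0}])

```text
t: 12.33
eef_pos: [447.6, 6.5, 118.9]
tcp_rot: [3.135, 0.001, 1.571]
ft_force: [0.0, 0.1, 0.0]
opening: 0.486
grip_force: 0.0
```

```bash
cat >> h.py <<'E'
def green(name,z,roi):
    c=read_camera(name); y0,y1,x0,x1=roi
    g=cv2.inRange(cv2.cvtColor(c["frame"],cv2.COLOR_RGB2HSV),(35,60,10),(95,255,140)); k=np.zeros_like(g); k[y0:y1,x0:x1]=g[y0:y1,x0:x1]
    k=cv2.morphologyEx(k,cv2.MORPH_OPEN,np.ones((2,2)))
    q,_=cv2.findContours(k,cv2.RETR_EXTERNAL,cv2.CHAIN_APPROX_NONE); q=max(q,key=cv2.contourArea)[:,0].astype(np.float32)
    w=ray(c,q,z)[:,:2].astype(np.float32); r=cv2.minAreaRect(w)
    return cv2.contourArea(q),r,cv2.boxPoints(r).round(1).tolist()
E
python3 - <<'E'
from h import *
print(green("top",28,(225,300,200,330))); print(green("side",28,(215,265,205,280))); print(state()["eef_pos"])
E
```

```text
(229.0, ((417.19537353515625, 261.2261657714844), (18.929357528686523, 101.1639633178711), 11.65006160736084), [[397.70001220703125, 308.8999938964844], [418.1000061035156, 209.8000030517578], [436.70001220703125, 213.60000610351562], [416.29998779296875, 312.70001220703125]])
(53.5, ((420.9421081542969, 265.29083251953125), (19.001066207885742, 72.5948257446289), 3.690807580947876), [[409.1000061035156, 300.8999938964844], [413.79998779296875, 228.5], [432.79998779296875, 229.6999969482422], [428.1000061035156, 302.1000061035156]])
[446.2223439    6.63800186 115.29394863]
```

Request:
drive_tool(targets=[{"jaw": 0.55,"travel": [0.278,-0.032,0],"twist": -0.199},{"jaw": 0.55,"travel": [0.278,-0.032,0],"twist": -0.199},{"jaw": 0.55,"travel": [0.278,-0.032,0],"twist": -0.199},{"jaw": 0.55,"travel": [0.278,-0.032,0],"twist": -0.199},{"jaw": 0.55,"travel": [0.278,-0.032,0],"twist": -0.199},{"jaw": 0.55,"travel": [0.278,-0.032,0],"twist": -0.199},{"jaw": 0.55,"travel": [0.278,-0.032,0],"twist": -0.199},{"jaw": 0.55,"travel": [0.278,-0.032,0],"twist": -0.199}])

```text
t: 13.1
eef_pos: [412.9, 288.6, 112.9]
tcp_rot: [-3.14, -0.0, 1.774]
ft_force: [-0.6, -0.6, -0.2]
opening: 0.55
grip_force: 0.0
```

Request:
drive_tool(targets=[{"jaw": 0.55,"travel": [0,0,0.03],"twist": 0},{"jaw": 0.55,"travel": [0,0,0.05],"twist": 0},{"jaw": 0.55,"travel": [0,0,0.05],"twist": 0},{"jaw": 0.55,"travel": [0,0,0.05],"twist": 0}])

```text
t: 13.43
eef_pos: [413.3, 283.9, 63.2]
tcp_rot: [-3.138, 0.001, 1.77]
ft_force: [0.6, -1.5, 0.9]
opening: 0.553
grip_force: 0.0
```

Run:
```python
from h import *
a=[]
s=state(); print(s["eef_pos"],s["tcp_rot"])
for n,(y0,y1,x0,x1) in (("side",(170,270,190,290)),("top",(210,310,210,310))):
    c=read_camera(n); a.append(cv2.resize(c["frame"][y0:y1,x0:x1],None,fx=4,fy=4,interpolation=cv2.INTER_CUBIC)[:,:,::-1])
    print(n,(proj(c,s["eef_pos"])-[x0,y0])*4)
cv2.imwrite("pics/p5.png",np.hstack(a))
```

```text
[413.33616188 283.90829089  63.20178923] [-3.13755811e+00  1.08306297e-03  1.76951275e+00]
side [[203.9834894  236.05090637]]
top [[237.19099905 227.59882293]]
```

View pics/p5.png

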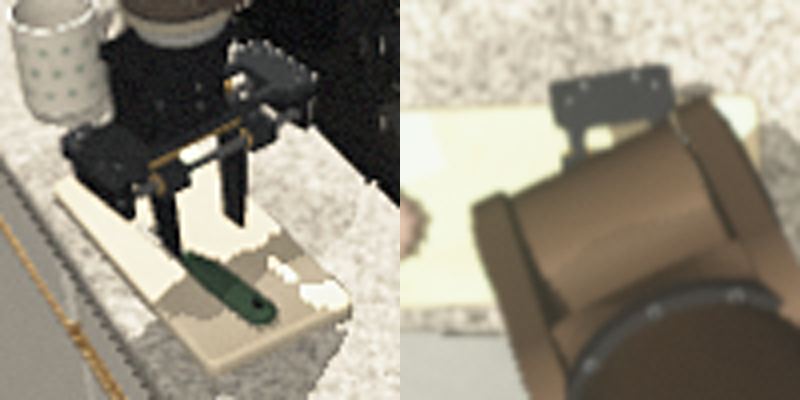

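The fingertips (172,255) and (235,225) straddle the peeler handle's line (butt at (262,308)), with the mug clear. Descend and grip gently.

Request:
drive_tool(targets=[{"jaw": 0.55,"travel": [0,0,0.018],"twist": 0},{"jaw": 0.55,"travel": [0,0,0.033],"twist": 0},{"jaw": 0.55,"travel": [0,0,0.042],"twist": 0},{"jaw": 0.55,"travel": [0,0,0.046],"twist": 0},{"jaw": 0.55,"travel": [0,0,0.046],"twist": 0},{"jaw": 0.55,"travel": [0,0,0.046],"twist": 0}])

```text
t: 14.03
eef_pos: [414.5, 284.8, 19.2]
tcp_rot: [3.141, -0.0, 1.77]
ft_force: [-1.1, 0.1, 0.8]
opening: 0.551
grip_force: 0.0
```

Request:
drive_tool(targets=[{"jaw": 0.45,"travel": [0,0,0],"twist": 0},{"jaw": 0.38,"travel": [0,0,0],"twist": 0},{"jaw": 0.32,"travel": [0,0,0],"twist": 0},{"jaw": 0.26,"travel": [0,0,0],"twist": 0},{"jaw": 0.15,"travel": [0,0,0],"twist": 0},{"jaw": 0.05,"travel": [0,0,0],"twist": 0},{"jaw": 0.05,"travel": [0,0,0],"twist": 0},{"jaw": 0.05,"travel": [0,0,0],"twist": 0}])

```text
t: 14.7
eef_pos: [414.3, 284.8, 18.9]
tcp_rot: [3.141, -0.0, 1.77]
ft_force: [-0.4, -1.3, 5.2]
opening: 0.254
grip_force: 30.0
```

Gripped (24 mm). Lift, and photograph the open drawer and the held peeler.

Request:
drive_tool(targets=[{"jaw": 0.05,"travel": [0,0,-0.01],"twist": 0},{"jaw": 0.05,"travel": [0,0,-0.03],"twist": 0},{"jaw": 0.05,"travel": [0,0,-0.06],"twist": 0},{"jaw": 0.05,"travel": [0,0,-0.09],"twist": 0},{"jaw": 0.05,"travel": [0,0,-0.105],"twist": 0},{"jaw": 0.05,"travel": [0,0,-0.105],"twist": 0},{"jaw": 0.05,"travel": [0,0,-0.105],"twist": 0}])

```text
t: 15.28
eef_pos: [414.2, 284.7, 124.4]
tcp_rot: [3.14, -0.0, 1.77]
ft_force: [-0.6, 0.5, -1.3]
opening: 0.253
grip_force: 30.0
```

Run:
```python
from h import *
a=[]
s=state(); print(s["eef_pos"],s["tcp_rot"],s["opening"])
for n,(y0,y1,x0,x1) in (("side",(150,250,190,290)),("top",(160,260,330,430))):
    c=read_camera(n); a.append(cv2.resize(c["frame"][y0:y1,x0:x1],None,fx=4,fy=4,interpolation=cv2.INTER_CUBIC)[:,:,::-1])
cv2.imwrite("pics/p6.png",np.hstack(a))
```

```text
[414.15013742 284.72238178 124.36162871] [ 3.14013026e+00 -4.01430085e-04  1.76995132e+00] 0.25254162499685434
```

View pics/p6.png

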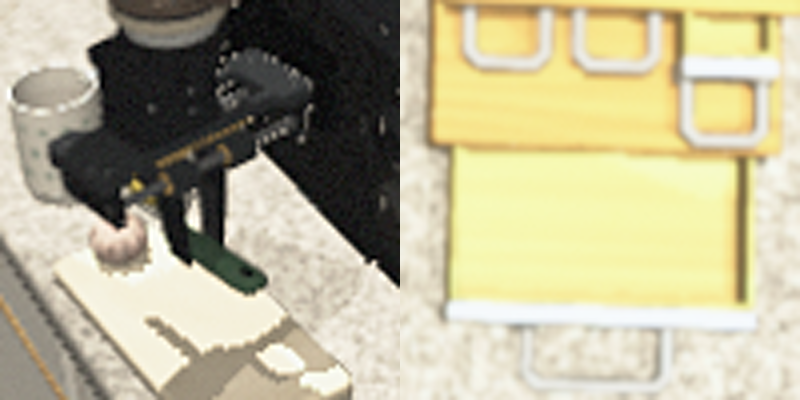

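The peeler is held level in the gripper (butt at (260,285)); the drawer is fully open, with its front edge from (447,308) to (755,318) and the handle centre at (596,385).

Run:
```python
from h import *
c=read_camera("top"); F=lambda L:[(330+(x-400+.5)/4-.5,160+(y+.5)/4-.5) for x,y in L]
print("front top edge z49",ray(c,F([(447,306),(755,318)]),49).round(1).tolist())
print("handle z30",ray(c,F([(524,380),(669,388),(596,385)]),30).round(1).tolist())
print("rim z47 sides near ledge",ray(c,F([(452,148),(757,156)]),47).round(1).tolist(), "right inner", ray(c,F([(745,300)]),47).round(1).tolist())
c=read_camera("side")
for z in (125,130,135): print("butt",z,ray(c,[(190+266/4,150+288/4)],z).round(1))
```

```text
front top edge z49 [[493.9, 105.5, 49.0], [490.7, -90.2, 49.0]]
handle z30 [[448.9, 53.1, 30.0], [445.7, -40.1, 30.0], [446.7, 6.9, 30.0]]
rim z47 sides near ledge [[594.1, 103.1, 47.0], [594.1, -92.8, 47.0]] right inner [[502.1, -84.5, 47.0]]
butt 125 [[436.5 218.8 125. ]]
butt 130 [[433.9 213.  130. ]]
butt 135 [[431.4 207.3 135. ]]
```

Request:
drive_tool(targets=[{"jaw": 0.05,"travel": [-0.309,0.071,0],"twist": 0.208},{"jaw": 0.05,"travel": [-0.309,0.071,0],"twist": 0.208},{"jaw": 0.05,"travel": [-0.309,0.071,0],"twist": 0.208},{"jaw": 0.05,"travel": [-0.309,0.071,0],"twist": 0.208},{"jaw": 0.05,"travel": [-0.309,0.071,0],"twist": 0.208},{"jaw": 0.05,"travel": [-0.309,0.071,0],"twist": 0.208},{"jaw": 0.05,"travel": [-0.309,0.071,0],"twist": 0.208},{"jaw": 0.05,"travel": [-0.309,0.071,0],"twist": 0.208}])

```text
t: 16.15
eef_pos: [545.8, -7.6, 122.5]
tcp_rot: [-3.141, 0.0, 1.56]
ft_force: [-0.1, 1.0, -1.1]
opening: 0.254
grip_force: 30.0
```

Request:
drive_tool(targets=[{"jaw": 0.05,"travel": [0,0,0.03],"twist": 0},{"jaw": 0.05,"travel": [0,0,0.05],"twist": 0},{"jaw": 0.05,"travel": [0,0,0.05],"twist": 0},{"jaw": 0.05,"travel": [0,0,0.05],"twist": 0},{"jaw": 0.05,"travel": [0,0,0.05],"twist": 0}])

```text
t: 16.57
eef_pos: [545.0, -3.9, 74.0]
tcp_rot: [-3.141, -0.0, 1.562]
ft_force: [0.7, -0.1, -1.2]
opening: 0.252
grip_force: 30.0
```

Run:
```python
from h import *
a=[]
s=state(); print(s["eef_pos"],s["tcp_rot"],s["opening"])
for n,(y0,y1,x0,x1) in (("side",(180,300,300,420)),("top",(150,270,320,440))):
    c=read_camera(n); a.append(cv2.resize(c["frame"][y0:y1,x0:x1],None,fx=3.3,fy=3.3,interpolation=cv2.INTER_CUBIC)[:,:,::-1])
cv2.imwrite("pics/p7.png",np.hstack(a))
```

```text
[545.04931083  -3.89331819  74.01384279] [-3.14143850e+00 -1.09573817e-04  1.56224157e+00] 0.25203872566133667
```

View pics/p7.png

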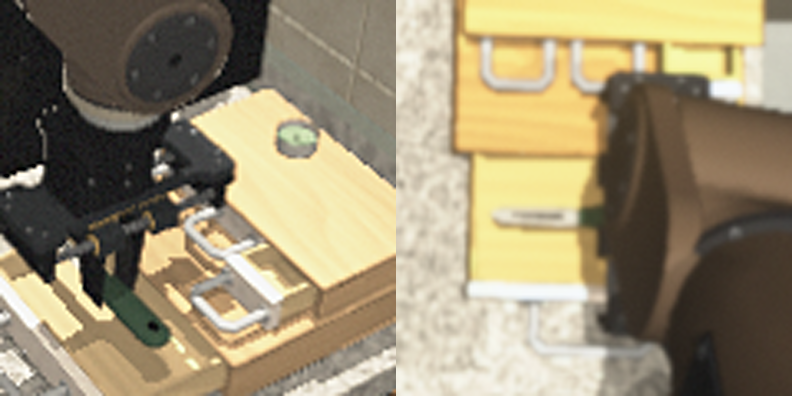

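The peeler hangs level across the drawer: tip at (493,215) in the top crop, butt at (165,340) in the side crop. Check both ends.

Run:
```python
from h import *
c=read_camera("top"); print("tip",ray(c,[(320+(493-396)/3.3,150+215/3.3)],80).round(1))
c=read_camera("side")
for z in (78,82): print("butt",ray(c,[(300+168/3.3,180+342/3.3)],z).round(1))
```

```text
tip [[544.4  90.6  80. ]]
butt [[550.7 -75.5  78. ]]
butt [[548.2 -78.3  82. ]]
```

Ends at y ≈ −77 and 91 within inner walls −86…99: it fits. Lower.

Request:
drive_tool(targets=[{"jaw": 0.05,"travel": [0,0,0.015],"twist": 0},{"jaw": 0.05,"travel": [0,0,0.028],"twist": 0},{"jaw": 0.05,"travel": [0,0,0.038],"twist": 0},{"jaw": 0.05,"travel": [0,0,0.045],"twist": 0},{"jaw": 0.05,"travel": [0,0,0.049],"twist": 0},{"jaw": 0.05,"travel": [0,0,0.05],"twist": 0},{"jaw": 0.05,"travel": [0,0,0.05],"twist": 0},{"jaw": 0.05,"travel": [0,0,0.05],"twist": 0}])

```text
t: 17.43
eef_pos: [545.1, -4.2, 24.0]
tcp_rot: [3.141, -0.0, 1.562]
ft_force: [-0.2, -0.1, -1.1]
opening: 0.257
grip_force: 30.0
```

Request:
drive_tool(targets=[{"jaw": 0.05,"travel": [0,0,0.001],"twist": 0},{"jaw": 0.05,"travel": [0,0,0.002],"twist": 0},{"jaw": 0.05,"travel": [0,0,0.002],"twist": 0},{"jaw": 0.05,"travel": [0,0,0.002],"twist": 0}])

```text
t: 17.77
eef_pos: [544.9, -4.2, 21.7]
tcp_rot: [3.141, -0.0, 1.562]
ft_force: [-1.2, 0.1, -1.3]
opening: 0.253
grip_force: 30.0
```

Request:
drive_tool(targets=[{"jaw": 0.05,"travel": [0,0,0.0005],"twist": 0},{"jaw": 0.05,"travel": [0,0,0.001],"twist": 0},{"jaw": 0.05,"travel": [0,0,0.001],"twist": 0},{"jaw": 0.05,"travel": [0,0,0.001],"twist": 0}])

```text
t: 18.1
eef_pos: [545.2, -4.2, 21.3]
tcp_rot: [3.14, 0.0, 1.562]
ft_force: [-0.7, -0.8, 7.5]
opening: 0.259
grip_force: 30.0
```

Touching the floor. Release slowly, then rise straight up.

Request:
drive_tool(targets=[{"jaw": 0.28,"travel": [0,0,0],"twist": 0},{"jaw": 0.34,"travel": [0,0,0],"twist": 0},{"jaw": 0.4,"travel": [0,0,0],"twist": 0},{"jaw": 0.45,"travel": [0,0,0],"twist": 0},{"jaw": 0.45,"travel": [0,0,0],"twist": 0},{"jaw": 0.45,"travel": [0,0,0],"twist": 0}])

```text
t: 18.6
eef_pos: [544.9, -4.1, 20.5]
tcp_rot: [-3.142, -0.0, 1.562]
ft_force: [-0.8, 0.2, -0.2]
opening: 0.448
grip_force: 0.0
```

Request:
drive_tool(targets=[{"jaw": 0.45,"travel": [0,0,-0.01],"twist": 0},{"jaw": 0.45,"travel": [0,0,-0.03],"twist": 0},{"jaw": 0.45,"travel": [0,0,-0.06],"twist": 0},{"jaw": 0.45,"travel": [0,0,-0.09],"twist": 0},{"jaw": 0.45,"travel": [0,0,-0.09],"twist": 0},{"jaw": 0.45,"travel": [0,0,-0.09],"twist": 0}])

```text
t: 19.1
eef_pos: [545.5, -4.2, 112.6]
tcp_rot: [3.138, 0.0, 1.562]
ft_force: [-0.9, -0.6, -0.6]
opening: 0.452
grip_force: 0.0
```

Request:
drive_tool(targets=[{"jaw": 0.4,"travel": [0.005,-0.04,0],"twist": 0},{"jaw": 0.4,"travel": [0.01,-0.08,0],"twist": 0},{"jaw": 0.4,"travel": [0.01,-0.099,0],"twist": 0},{"jaw": 0.4,"travel": [0.01,-0.099,0],"twist": 0},{"jaw": 0.4,"travel": [0.01,-0.099,0],"twist": 0}])

```text
t: 19.52
eef_pos: [445.3, 6.8, 110.3]
tcp_rot: [-3.141, -0.0, 1.562]
ft_force: [1.5, -0.9, -0.3]
opening: 0.398
grip_force: 0.0
```

Run:
```python
from h import *
a=[]
s=state(); print(s["eef_pos"],s["tcp_rot"],s["opening"])
for n,(y0,y1,x0,x1) in (("side",(190,310,290,410)),("top",(150,270,320,440))):
    c=read_camera(n); a.append(cv2.resize(c["frame"][y0:y1,x0:x1],None,fx=3.3,fy=3.3,interpolation=cv2.INTER_CUBIC)[:,:,::-1])
cv2.imwrite("pics/p8.png",np.hstack(a))
```

```text
[445.29783382   6.80660274 110.33864952] [-3.14073414e+00 -1.95626094e-04  1.56170767e+00] 0.39807185654183824
```

View pics/p8.png

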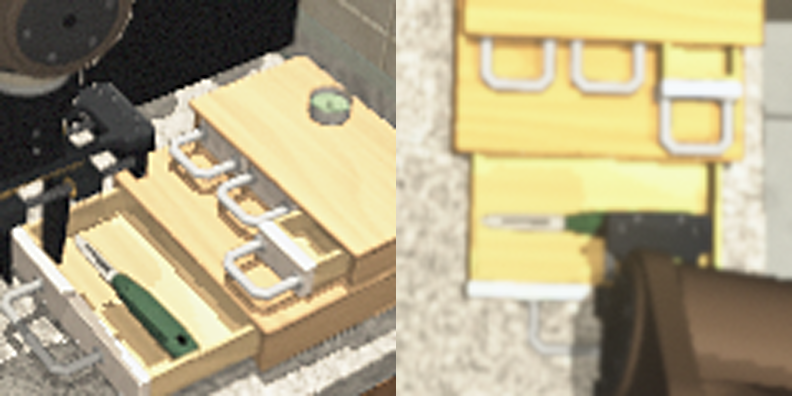

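The peeler lies flat across the drawer floor (side crop (85,240)–(180,345)) and is released. Grip the long handle again and push home along the chest axis.

Request:
drive_tool(targets=[{"jaw": 0.4,"travel": [0,0.001,0.03],"twist": 0},{"jaw": 0.4,"travel": [0,0.001,0.06],"twist": 0},{"jaw": 0.4,"travel": [0,0.001,0.08],"twist": 0},{"jaw": 0.4,"travel": [0,0.001,0.095],"twist": 0},{"jaw": 0.4,"travel": [0,0.001,0.095],"twist": 0},{"jaw": 0.4,"travel": [0,0.001,0.095],"twist": 0}])

```text
t: 20.12
eef_pos: [447.2, 6.7, 14.9]
tcp_rot: [-3.14, -0.0, 1.562]
ft_force: [-0.3, 0.2, 0.6]
opening: 0.402
grip_force: 0.0
```

Request:
drive_tool(targets=[{"jaw": 0.3,"travel": [0,0,0],"twist": 0},{"jaw": 0.2,"travel": [0,0,0],"twist": 0},{"jaw": 0.1,"travel": [0,0,0],"twist": 0},{"jaw": 0.05,"travel": [0,0,0],"twist": 0},{"jaw": 0.05,"travel": [0,0,0],"twist": 0},{"jaw": 0.05,"travel": [0,0,0],"twist": 0}])

```text
t: 20.62
eef_pos: [447.1, 6.7, 16.1]
tcp_rot: [3.141, -0.0, 1.562]
ft_force: [-1.4, 0.3, 5.8]
opening: 0.084
grip_force: 30.0
```

Request:
drive_tool(targets=[{"jaw": 0.05,"travel": [0,0.004,0],"twist": 0},{"jaw": 0.05,"travel": [0,0.012,0],"twist": 0},{"jaw": 0.05,"travel": [0,0.022,0],"twist": 0},{"jaw": 0.05,"travel": [0,0.033,0],"twist": 0},{"jaw": 0.05,"travel": [0,0.044,0],"twist": 0},{"jaw": 0.05,"travel": [0,0.055,0],"twist": 0},{"jaw": 0.05,"travel": [0,0.066,0],"twist": 0},{"jaw": 0.05,"travel": [0,0.077,0],"twist": 0}])

```text
t: 21.28
eef_pos: [524.3, 5.9, 16.1]
tcp_rot: [-3.141, 0.0, 1.562]
ft_force: [-3.2, -2.4, 5.8]
opening: 0.083
grip_force: 30.0
```

Request:
drive_tool(targets=[{"jaw": 0.05,"travel": [0,0.01,0],"twist": 0},{"jaw": 0.05,"travel": [0,0.019,0],"twist": 0},{"jaw": 0.05,"travel": [0,0.026,0],"twist": 0},{"jaw": 0.05,"travel": [0,0.032,0],"twist": 0},{"jaw": 0.05,"travel": [0,0.036,0],"twist": 0},{"jaw": 0.05,"travel": [0,0.037,0],"twist": 0},{"jaw": 0.05,"travel": [0,0.037,0],"twist": 0}])

```text
t: 21.87
eef_pos: [560.0, 5.4, 16.1]
tcp_rot: [-3.139, 0.0, 1.562]
ft_force: [-6.2, -2.3, 10.7]
opening: 0.085
grip_force: 30.0
```

Home against its stop. Release and move to the right drawer's handle.

Request:
drive_tool(targets=[{"jaw": 0.4,"travel": [0,0,0],"twist": 0},{"jaw": 0.4,"travel": [0,0,0],"twist": 0},{"jaw": 0.4,"travel": [0,0,0],"twist": 0},{"jaw": 0.4,"travel": [0,0,0],"twist": 0},{"jaw": 0.4,"travel": [0,0,-0.03],"twist": 0},{"jaw": 0.4,"travel": [0,0,-0.06],"twist": 0},{"jaw": 0.4,"travel": [0,0,-0.09],"twist": 0},{"jaw": 0.4,"travel": [0,0,-0.09],"twist": 0}])

```text
t: 22.53
eef_pos: [563.1, 5.6, 110.5]
tcp_rot: [3.134, 0.001, 1.562]
ft_force: [1.1, 0.1, 0.3]
opening: 0.4
grip_force: 0.0
```

Request:
drive_tool(targets=[{"jaw": 0.4,"travel": [-0.034,0.019,0],"twist": 0},{"jaw": 0.4,"travel": [-0.068,0.038,0],"twist": 0},{"jaw": 0.4,"travel": [-0.068,0.038,0],"twist": 0},{"jaw": 0.4,"travel": [-0.068,0.038,0],"twist": 0}])

```text
t: 22.87
eef_pos: [598.7, -64.1, 105.0]
tcp_rot: [-3.142, -0.0, 1.559]
ft_force: [-1.6, 0.2, 0.1]
opening: 0.401
grip_force: 0.0
```

Request:
drive_tool(targets=[{"jaw": 0.4,"travel": [0,0,0.018],"twist": 0},{"jaw": 0.4,"travel": [0,0,0.032],"twist": 0},{"jaw": 0.4,"travel": [0,0,0.04],"twist": 0},{"jaw": 0.4,"travel": [0,0,0.04],"twist": 0},{"jaw": 0.4,"travel": [0,0,0.04],"twist": 0}])

```text
t: 23.28
eef_pos: [598.1, -62.1, 65.5]
tcp_rot: [-3.141, -0.0, 1.562]
ft_force: [0.3, 0.5, 0.3]
opening: 0.403
grip_force: 0.0
```

Request:
drive_tool(targets=[{"jaw": 0.3,"travel": [0,0,0],"twist": 0},{"jaw": 0.2,"travel": [0,0,0],"twist": 0},{"jaw": 0.1,"travel": [0,0,0],"twist": 0},{"jaw": 0.05,"travel": [0,0,0],"twist": 0},{"jaw": 0.05,"travel": [0,0,0],"twist": 0},{"jaw": 0.05,"travel": [0,0,0],"twist": 0}])

```text
t: 23.78
eef_pos: [599.1, -62.7, 66.0]
tcp_rot: [3.14, 0.0, 1.562]
ft_force: [2.9, 1.3, 1.1]
opening: 0.086
grip_force: 30.0
```

Request:
drive_tool(targets=[{"jaw": 0.05,"travel": [0,0.006,0],"twist": 0},{"jaw": 0.05,"travel": [0,0.014,0],"twist": 0},{"jaw": 0.05,"travel": [0,0.022,0],"twist": 0},{"jaw": 0.05,"travel": [0,0.03,0],"twist": 0},{"jaw": 0.05,"travel": [0,0.038,0],"twist": 0},{"jaw": 0.05,"travel": [0,0.043,0],"twist": 0},{"jaw": 0.05,"travel": [0,0.046,0],"twist": 0},{"jaw": 0.05,"travel": [0,0.046,0],"twist": 0}])

```text
t: 24.45
eef_pos: [644.2, -63.2, 65.8]
tcp_rot: [-3.139, -0.0, 1.562]
ft_force: [-7.8, -1.0, 10.0]
opening: 0.083
grip_force: 30.0
```

Home against its stop. Release and withdraw.

Request:
drive_tool(targets=[{"jaw": 0.4,"travel": [0,0,0],"twist": 0},{"jaw": 0.4,"travel": [0,0,0],"twist": 0},{"jaw": 0.4,"travel": [0,0,0],"twist": 0},{"jaw": 0.4,"travel": [0,0,0],"twist": 0},{"jaw": 0.4,"travel": [0,0,-0.03],"twist": 0},{"jaw": 0.4,"travel": [0,0,-0.06],"twist": 0},{"jaw": 0.4,"travel": [0,0,-0.1],"twist": 0},{"jaw": 0.4,"travel": [0,0,-0.14],"twist": 0}])

```text
t: 25.12
eef_pos: [644.1, -62.9, 206.7]
tcp_rot: [-3.14, -0.0, 1.562]
ft_force: [0.3, 0.2, 0.9]
opening: 0.398
grip_force: 0.0
```

Request:
drive_tool(targets=[{"jaw": 0.4,"travel": [0.04,-0.02,0],"twist": 0},{"jaw": 0.4,"travel": [0.07,-0.05,0],"twist": 0},{"jaw": 0.4,"travel": [0.1,-0.08,0],"twist": 0},{"jaw": 0.4,"travel": [0.13,-0.11,0],"twist": 0},{"jaw": 0.4,"travel": [0.16,-0.14,0],"twist": 0},{"jaw": 0.4,"travel": [0.19,-0.17,0],"twist": 0},{"jaw": 0.4,"travel": [0.21,-0.19,0],"twist": 0},{"jaw": 0.4,"travel": [0.21,-0.19,0],"twist": 0}])

```text
t: 25.78
eef_pos: [452.4, 151.7, 205.9]
tcp_rot: [-3.14, -0.001, 1.565]
ft_force: [0.7, 0.8, 0.7]
opening: 0.4
grip_force: 0.0
```

Run:
```python
from h import *
s=state(); print(s["eef_pos"],s["ft_force"])
a=cv2.imread("pics/top0.png"); b=read_camera("top")["frame"][:,:,::-1]
# chest region: difference to the first picture (all drawers home then); arm may hide part
d=cv2.absdiff(a,b).max(2)[100:225,330:440]; m=cv2.morphologyEx((d>60).astype(np.uint8),cv2.MORPH_OPEN,np.ones((2,2)))
n,l,st,ce=cv2.connectedComponentsWithStats(m); print(st[1:]+[330,100,0,0,0])
w=cv2.inRange(b,(190,190,190),(255,255,255))
for z,(x,y) in ((74.5,(355,176)),(74.5,(383,177)),(74.5,(410,178)),(30,(380,212))): 
    for im in (a,b): print(x,"bar row profile",im[y-8:y+8,x,0].tolist())
```

```text
[452.39886928 151.65537657 205.93279667] [0.67904777 0.81774329 0.73689657]
[[330 205  60  20 691]]
355 bar row profile [135, 136, 138, 137, 138, 153, 191, 209, 185, 134, 118, 133, 137, 136, 137, 141]
355 bar row profile [145, 148, 150, 148, 145, 163, 201, 222, 199, 144, 128, 144, 147, 144, 146, 149]
383 bar row profile [132, 134, 135, 137, 137, 151, 187, 209, 188, 137, 115, 126, 131, 133, 135, 136]
383 bar row profile [143, 144, 147, 148, 150, 177, 218, 229, 196, 134, 117, 135, 141, 143, 146, 148]
410 bar row profile [128, 131, 134, 135, 132, 141, 174, 211, 207, 166, 124, 130, 136, 138, 141, 141]
410 bar row profile [140, 141, 147, 147, 149, 173, 216, 229, 198, 133, 116, 141, 149, 151, 151, 152]
380 bar row profile [201, 202, 202, 198, 189, 176, 185, 213, 215, 184, 174, 192, 195, 201, 212, 204]
380 bar row profile [214, 214, 215, 208, 199, 188, 196, 226, 227, 188, 136, 99, 67, 57, 61, 65]
```

All four bars are back where they were in the first picture. Hand in.

```bash
python3 -c "from cell import *; print(job_done())"
```

```text
the job is handed in; nothing more can be done
None
```

The job is handed in at about 26 s: the peeler lies flat in the long drawer, the right drawer was the key drawer, and a last top-camera check showed all four handles back in their shut positions; I got no verdict back, and the lock bar cannot be seen directly.

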